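# Draw a ball-lens tray from its dock and hold it level over the detector

### The job

Take the ball-lens tray by its upright grip, draw it straight out from under the lips of its dock, and carry it over to the round photodiode head with the loose ball still lying in its pocket and untouched. Finish there holding the tray level and still in the air, the pocket centred over the photodiode head's port and about 10 cm above it: do not put it down or let go. Leave the photodiode head, the cap, the ring and the block where they are.

Things in the scene. Friction and masses are not known exactly. Their poses are not given: they have to be found in the camera images.
- tray: Loose carrier tray, about 0.12 kg: flat steel plate 120 (x) x 60 (y) x 8 (z) mm with a shallow round pocket and an upright grip. Origin: centre of the plate's underside, z up when level. At the start it lies in the dock, axes parallel to the dock's within 0.02 rad, its -x end with the grip sticking out of the dock's open end.
- grip (a point): Centre of the tray's upright light-metal grip, at x = -45, y = 0, z = 32 mm of the tray's frame (axes as the tray's). A rounded block 26 mm long (x), 12 mm thick (y), from z = 8 to z = 50 mm, standing on the plate and wholly outside the dock. Pinch it from above across its thickness (along y).
- pocket (a point): Point fixed to the tray at x = 20, y = 0, z = 17 mm of its frame: the ball's centre when it rests in the pocket. The pocket is 20 mm across and 3 mm deep, with a 9 mm aperture through its floor.
- ball: Loose clear glass ball, diameter 25 mm, about 30 g, lying in the tray's pocket. It can shift about 2 mm there, and rolls out over the rim if the tray is tipped by about 40 degrees or jerked hard. Its origin lies on its surface and turns with it: use point ball_center.
- ball_center (a point): Centre of the glass ball.
- dock: Dock fixed to the worktop, light metal, 78 (x) x 82 (y) x 20 mm high. Origin: centre of its underside, z up. A channel 66 mm wide, floor at z = 4 mm, runs along x: open at x = -39 mm, end stop at x = +33 mm. Two lips (undersides at z = 16 mm) overhang the tray's long edges by 7 mm, so the tray must slide out along the dock's -x by 75 mm from its start before it is lifted.
- sensor_head: Loose round photodiode head: black drum 44 mm across, 20 mm high, with a light ring 3 mm high round the port on its top and a connector stub at its -y side. Origin: on the underside, 6 mm from the drum's axis towards the stub. It stands on the worktop at the robot's right; it and the cap may stand in either of two places.
- port (a point): Centre of the port on top of the photodiode head, on the drum's axis, 23 mm above the worktop.
- window_cap: Bystander: flat round black cap with a light insert, 61 mm across, 13 mm high, loose on the worktop at the robot's right. Origin: centre of its underside.
- kf_ring_1: Bystander: metal vacuum centring ring, 41 mm across, 14 mm high, loose on the worktop at the robot's left. Origin: centre of its underside.
- riser_block: Bystander: light block 40x30x19 mm with a dark hole on top, loose on the worktop at the robot's right. Origin: centre of its underside. Between dock and photodiode head other equipment stands fixed on the worktop, up to 0.14 m high; nothing nearer than x = 0.55 m stands above that.
Things that resemble listed ones, but are neither listed nor needed, are in the scene too. What is shaped like the sensor_head but turquoise is not meant.

How it is judged (in metres and radians):
On the way:
1. the tray is drawn out of the dock past its lips, with the ball in its pocket (x of tray in the frame of dock below -0.1 m and distance between ball_center and pocket below 0.01 m), for 0.1 s.
At the end, for the whole second after the job is handed in: The gripper still holds the tray in the air, at rest, level within 6 degrees, the ball in its pocket; the pocket point is within 15 mm of the port's centre seen from above and 70 to 140 mm above it (distance between ball_center and pocket below 0.01 m and angle between tray's own z axis and vertical below 0.1 rad and horizontal distance between pocket and port below 0.015 m and z of pocket in the frame of port between 0.07 and 0.14 m and contact force between the fingers and tray above 1 N and linear speed of tray below 0.02 m/s and linear speed of ball below 0.03 m/s and contact force between tray and dock below 0.1 N and contact force between tray and sensor_head below 0.1 N and contact force between ball and tray above 0.05 N); the arm keeps its last pose, push and grip.
It fails at once if the ball left its pocket (distance between ball_center and pocket above 0.013 m).
It fails at once if the robot touched the ball (contact force between any of the arm, the fingers and ball above 0.3 N).
It fails at once if the photodiode head or a bystander was moved (distance of any of sensor_head, window_cap, kf_ring_1, riser_block from where it was at the start of the episode above 0.015 m).
It also fails if it takes over 48 s, if anything falls off the work surface, if the arm or the gripper's body presses on something with over 40 N, if the wrist force passes 120 N, or if a joint passes its speed limit or range.

### The arm

A 6-joint arm with a two-finger parallel gripper is mounted at the origin on a cart in front of the work surface, level with it; the furniture and walls round the work are solid. World frame = base frame: x ahead of the robot, y to its left, z up, the work surface at z = 0. Lengths are in mm, angles in rad, forces in N, time in s.
With the tool pointing down it reaches from about 350 to 875 mm from the base axis. Payload 4.2 kg.
Tool frame: the origin (TCP) lies midway between the tips of the shut fingers; the grasp point (between the pads) lies 19 mm behind it; z points along the fingers, y is the direction in which the jaws open and shut (so a half turn about z gives the same grasp; the last joint's range is limited). The gripper opens to 85 mm and grips with 20 to 120 N. Pads are 22 mm wide; open, the fingers measure 114 mm over their backs; the gripper's body (76 mm by 85 mm) begins 54 mm behind the grasp point. The pads swing forward as they close: fully open they stand 13 mm farther back than shut.
Start: joints at [-0.88, 0.385, 0.008, 0, -1.194, -0.259], TCP at [261.579, -567.605, 231.312] pointing down, gripper open.
Joint ranges: [-3.14, 3.14], [-1.21, 2.06], [-1.07, 1.41], [-3.16, 2.05], [-2.99, -0.16], [-3.1, 3.1]. Speed limits (rad/s): [2.79, 2.79, 3.14, 3.14, 3.14, 3.14].

### API

Orientations are given as a unit quaternion [x, y, z, w].
In Python, from bench import arm gives the robot as it stands.
- The arm moves only by the tool send_rows, never from a script. Its arguments are lists of equal length, an entry for each row: "translation": the shift along the tool's x, y, z in mm, a list of three; "dr": the turn, a rotation vector about the tool's x, y, z in degrees, a list of three; "grip": the finger opening in mm, from 0 to 85.4. In form: {"translation": [[dx, dy, dz], ...], "dr": [[ax, ay, az], ...], "grip": [grip, ...]}. A call has exactly 5 rows; each row shifts and turns the commanded pose from where the row before left it, along the tool's axes as they then stand; what a row does not reach is not made up. A row lasts 1/8 s, in which the tool goes at most 62.5 mm and 10.7 degrees, less where a joint would pass 70% of its speed; a pose out of reach is approached as far as the arm can. A call with a gripper value outside its range is refused whole. The fingers move at their own pace and stop on an object; the grip force is fixed at half the most. Time passes only in rows, so rows that do not move let the fingers close, or fill a call up. It gives the time, the measured TCP pose, the force and the opening at its end, in the units of the state.
- arm.read_state(): the state, without advancing time (a new reading comes with each control period).
- arm.get_image(name): name is "scene" or "top"; returns the picture (480x640x3 uint8, red, green, blue); there is no depth.
- arm.camera_info(name): a dict with "fx", "fy", "cx", "cy" (pixels), "cam_to_world" (4x4, takes a point from camera to world coordinates). Camera axes: x right, y down, z forward; pixel columns grow to the right and rows downward; lengths in mm; the calibration is good to about 2 mm. A picture is of the moment at which its call begins. camera_info takes no time and is no camera call.
- arm.job_done(): hands the job in, once; it reports no verdict.
Trained networks look in the newest picture that a camera, given by its name, has taken for a name from the list of things; names that differ only in an ending like _2 or _b are one class to them, and where a whole thing is asked for, a point or a joint stands for the part that bears it (a point fixed in the world has none). Each returns a list of dicts, best first, with "confidence" (0 to 1); they miss things now and then, are a little off and sometimes report something else, mostly with a low value. They report only what shows in the picture. A call takes as long as a camera call. They do not tell look-alikes from the thing itself.
- arm.search_frame(thing, camera): "xyz" ([x, y, z] in mm, in world coordinates, good to about 4 mm: the middle of the surface that is visible of it).
- arm.place_of(thing, camera): "xyz" ([x, y, z] in mm, in world coordinates, good to about 4 mm: a listed point, or the origin of a listed thing).
The state is a dict: "clock": time; "joints": joint angles; "joint_vel": joint speeds; "joint_efforts": joint torques, N m; "position": TCP position; "ee_rot": TCP orientation; "contact_force": force on the tool from outside, world axes, zero at the start; "wrist_torque": the same for the moment, N m; "gripper_width": finger opening in mm.
Only numpy, scipy, OpenCV 4.12 (cv2) and the standard library are available. Lean on these libraries where they do the work, as an engineer would, in place of code of your own. Each camera call takes 0.05 s, during which the arm holds its last target.

## Working session

There is one attempt and no reset: what is moved stays moved. The work goes in short steps, Python scripts to look and compute and a tool call to move; the robot and the scene stay as the last step left them, time stands still between calls to the robot, and variables do not carry over. Pictures are saved under pics/ and viewed, and the job is handed in when it is done.

Besides the shell and the picture viewer there is one more tool, called as name(argument=value, ...), one argument or row to a line, values as JSON. send_rows: Moves the arm, as the interface text tells. Its arguments: {"type":"object","properties":{"translation":{"type":"array"},"dr":{"type":"array"},"grip":{"type":"array"}},"required":["translation","dr","grip"]}

```bash
ls; mkdir -p pics; python3 - <<'E'
from bench import arm
import cv2
print(arm.read_state())
for n in ["scene","top"]:
    im=arm.get_image(n); cv2.imwrite(f"pics/{n}0.png",im[:,:,::-1]); print(n,arm.camera_info(n))
    for t in ["grip","pocket","ball_center","dock","tray","sensor_head","port","window_cap","kf_ring_1","riser_block"]:
        print(t,[(round(d["confidence"],2),[round(float(v)) for v in d["xyz"]]) for d in arm.place_of(t,n)][:4])
E
```

```text
pics
{'clock': 0.0, 'joints': array([-8.80429068e-01,  3.85547793e-01,  6.63119651e-03, -5.26508820e-04,
       -1.19399325e+00, -2.58587373e-01]), 'joint_vel': array([ 0.00075444,  0.00049473, -0.00223126, -0.00053751, -0.00028223,
       -0.00096739]), 'joint_efforts': array([-7.24026504e-04, -3.92289662e+01,  1.88403422e+01,  4.18628767e+00,
       -4.65114426e-03, -1.64909528e-05]), 'position': array([ 261.3275298 , -567.10016058,  230.22489075]), 'ee_rot': array([-2.14121801e-01,  9.76806366e-01,  1.05180946e-03, -2.65151286e-04]), 'contact_force': array([ 0.1626218 ,  0.36863452, -0.8049462 ]), 'wrist_torque': array([-0.00353464,  0.0252012 ,  0.00332193]), 'gripper_width': 85.60300098067685}
scene {'fx': 507.7877761071009, 'fy': 507.7877761071009, 'cx': 329.6152285872652, 'cy': 250.80417191906966, 'cam_to_world': array([[-8.53954151e-01, -3.46485532e-01,  3.88213966e-01,
        -1.20815361e+01],
       [-5.20143193e-01,  5.47457064e-01, -6.55546964e-01,
         9.47333896e+02],
       [ 1.46070600e-02, -7.61733903e-01, -6.47725323e-01,
         9.60409404e+02],
       [ 0.00
[... 916 characters left out ...]
4874251e-01,
         1.35039441e+03],
       [ 0.00000000e+00,  0.00000000e+00,  0.00000000e+00,
         1.00000000e+00]])}
grip [(0.96, [503, 276, 35])]
pocket [(0.75, [524, 335, 17])]
ball_center [(0.54, [557, -386, -1]), (0.52, [522, 344, 17])]
dock [(0.6, [529, 351, -2])]
tray [(0.93, [514, 316, 4]), (0.34, [525, 334, 20])]
sensor_head [(0.83, [660, -377, -5]), (0.59, [402, -358, 3]), (0.5, [559, -388, 1]), (0.31, [512, 317, 3])]
port [(0.78, [666, -382, 24]), (0.51, [396, -348, 21]), (0.49, [561, -384, 23])]
window_cap [(0.73, [481, -274, 1]), (0.36, [556, -388, 0]), (0.24, [523, 344, 19]), (0.17, [560, -389, 22])]
kf_ring_1 [(0.5, [404, 422, -4])]
riser_block [(0.46, [628, -259, 2])]
```

View pics/top0.png

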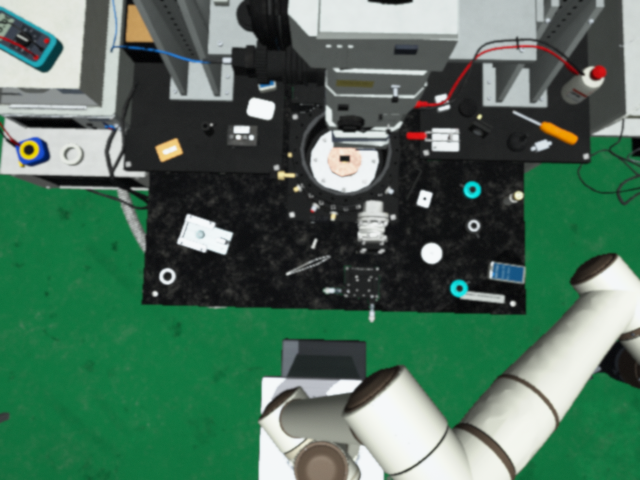

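View pics/scene0.png

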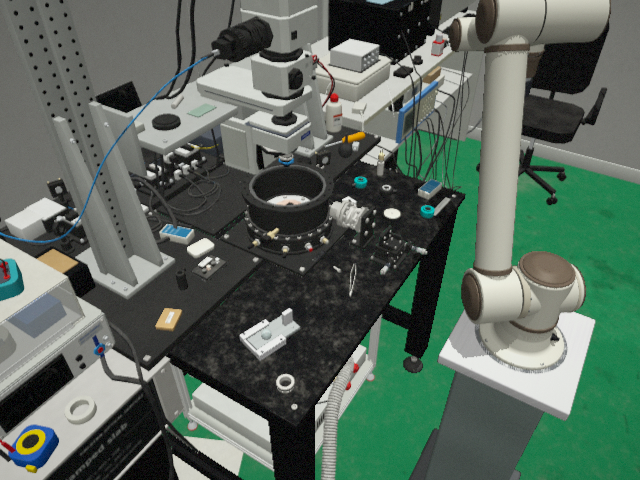

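```bash
python3 - <<'E'
import cv2
t=cv2.imread("pics/top0.png")
a=cv2.resize(t[190:290,120:260],None,fx=5,fy=5,interpolation=cv2.INTER_CUBIC);cv2.imwrite("pics/a.png",a)
a=cv2.resize(t[110:270,400:560],None,fx=3.7,fy=3.7,interpolation=cv2.INTER_CUBIC);cv2.imwrite("pics/b.png",a)
E
```

```text
(no output)
```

View pics/a.png

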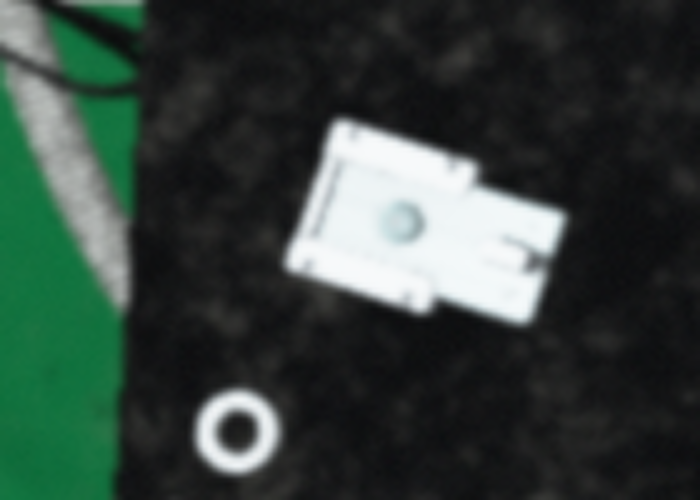

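View pics/b.png

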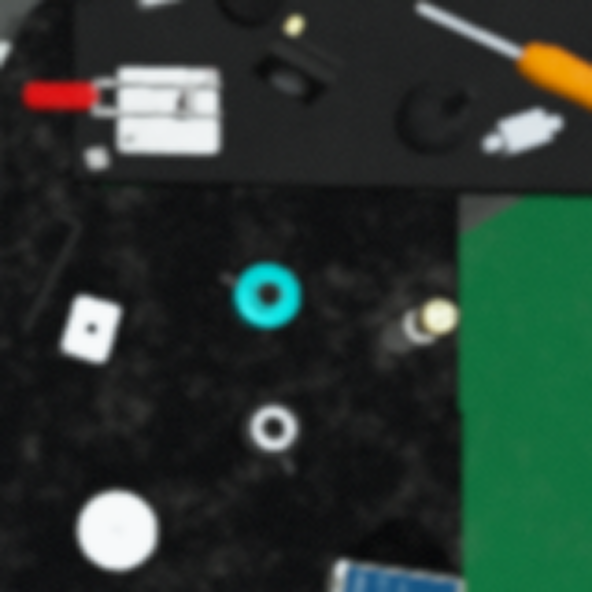

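The top view shows the dock and tray at about px (205,235), the black head with its light ring at (474,226), turquoise decoys at (472,190) and (459,288), the cap at (431,253) and the block at (425,199). Next I fit the dock and tray pose and refine the port.

```bash
cat > h.py <<'E'
import numpy as np,cv2
from bench import arm
def proj(P,ci):
    T=np.linalg.inv(ci["cam_to_world"]); P=np.atleast_2d(P); q=P@T[:3,:3].T+T[:3,3]
    return np.c_[ci["fx"]*q[:,0]/q[:,2]+ci["cx"],ci["fy"]*q[:,1]/q[:,2]+ci["cy"]]
def back(u,v,z,ci):
    M=ci["cam_to_world"]; d=M[:3,:3]@[(u-ci["cx"])/ci["fx"],(v-ci["cy"])/ci["fy"],1]; o=M[:3,3]
    return o+d*(z-o[2])/d[2]
def box(x0,x1,y0,y1,z0,z1): return np.array([[x,y,z] for x in(x0,x1) for y in(y0,y1) for z in(z0,z1)],float)
E
cat > fit.py <<'E'
from h import *
from scipy.optimize import minimize
ims={n:cv2.imread(f"pics/{n}0.png") for n in("top","scene")}
ci={n:arm.camera_info(n) for n in ims}
wins={"top":(160,270,200,270),"scene":(225,315,295,370)}
def masks():
    o={}
    for n,(a,b,c,d) in wins.items():
        g=cv2.cvtColor(ims[n][c:d,a:b],cv2.COLOR_BGR2GRAY).astype(float); o[n]=g
    return o
M=masks()
for n in M: print(n,np.percentile(M[n],[5,50,70,90,99]))
def render(p,n):
    x,y,th,s=p; c_,s_=np.cos(th),np.sin(th); R=np.array([[c_,-s_,0],[s_,c_,0],[0,0,1]])
    a,b,c,d=wins[n]; K=8; im=np.zeros(((d-c)*K,(b-a)*K),np.uint8)
    for B in (box(-39,39,-41,41,0,20) if 0 else box(-39,39,-41,-33,0,20),box(-39,39,33,41,0,20),box(-39,39,26,41,16,20),box(-39,39,-41,-26,16,20),box(33,39,-41,41,0,20),box(-39,39,-41,41,0,4),
      box(s-60,s+60,-30,30,4,12),box(s-58,s-32,-6,6,12,54)):
        q=proj(B@R.T+[x,y,0],ci[n]); q=((q+0.5-[a,c])*K*16).astype(np.int32)
        cv2.fillConvexPoly(im,cv2.convexHull(q),255,cv2.LINE_AA,4)
    return cv2.GaussianBlur(cv2.resize(im,(b-a,d-c),interpolation=cv2.INTER_AREA)/255.,(0,0),0.8)
def obs(n):
    g=M[n]; return np.clip((g-45)/(190-45),0,1) if n=="top" else np.clip((g-45)/(150-45),0,1)
def cost(p,ns): return sum(((render(p,n)-obs(n))**2).sum() for n in ns)
for ns in (["top"],["scene"],["top","scene"]):
    best=None
    for th in (1.2,1.28,1.35):
        r=minimize(cost,[528,350,th,-27],args=(ns,),method="Nelder-Mead",options=dict(initial_simplex=[[528,350,th,-27],[534,350,th,-27],[528,356,th,-27],[528,350,th+.06,-27],[528,350,th,-32]]))
        if best is None or r.fun<best.fun: best=r
    p=best.x; c_,s_=np.cos(p[2]),np.sin(p[2])
    print(ns,p,best.fun,"grip",p[0]+c_*(p[3]-45),p[1]+s_*(p[3]-45))
for n in ns:
    v=np.hstack([render(p,n),obs(n)]); cv2.imwrite(f"pics/fit_{n}.png",cv2.resize((v*255).astype(np.uint8),None,fx=3.4,fy=3.4))
for n,(u,v) in {"top":(474,225.7)}.items(): print(back(u,v,23,ci[n]))
print(proj([557,-388,23],ci["top"]),proj([557,-388,23],ci["scene"]))
t=ims["top"][212:240,460:488]; g=cv2.cvtColor(t,cv2.COLOR_BGR2GRAY).astype(float); w=np.clip(g-100,0,None); yy,xx=np.mgrid[212:240,460:488]
u,v=(w*xx).sum()/w.sum(),(w*yy).sum()/w.sum(); print(u,v,back(u,v,23,ci["top"]))
u,v=proj([557,-388,23],ci["scene"])[0].astype(int); cv2.imwrite("pics/ps.png",cv2.resize(ims["scene"][v-30:v+30,u-40:u+40],None,fx=8,fy=8)); print(u,v)
E
python3 fit.py
```

```text
top [ 17.  26.  34. 241. 248.]
scene [ 27.  41.  56. 203. 235.]
['top'] [522.9025466  349.02428896   1.2861951  -32.13909837] 36.11902487661163 grip 501.24383632422 274.9882114963493
['scene'] [524.62908996 348.0812275    1.28864787 -29.65304436] 36.12382023128568 grip 503.84420452704677 276.3800031745003
['top', 'scene'] [523.83766935 348.60435277   1.29028411 -30.68955797] 84.23695159935943 grip 502.88317547624365 275.87321519847126
[ 559.33073885 -388.962458     23.        ]
[[473.6374033  226.56701386]] [[387.71330778 186.96567425]]
473.42797746781116 225.37835300429185 [ 560.1488125  -387.46182507   23.        ]
387 186
```

```bash
python3 - <<'E'
import cv2,numpy as np
a=cv2.imread("pics/fit_top.png");b=cv2.imread("pics/fit_scene.png");c=cv2.imread("pics/ps.png")
w=max(a.shape[1],b.shape[1]);f=lambda i:cv2.copyMakeBorder(i,0,0,0,w-i.shape[1],cv2.BORDER_CONSTANT)
cv2.imwrite("pics/f.png",np.vstack([f(a),f(b)]))
E
```

```text
(no output)
```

View pics/f.png

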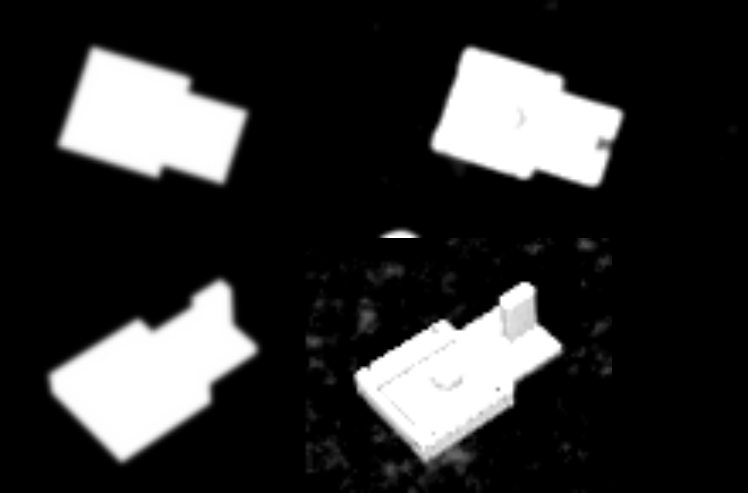

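View pics/ps.png

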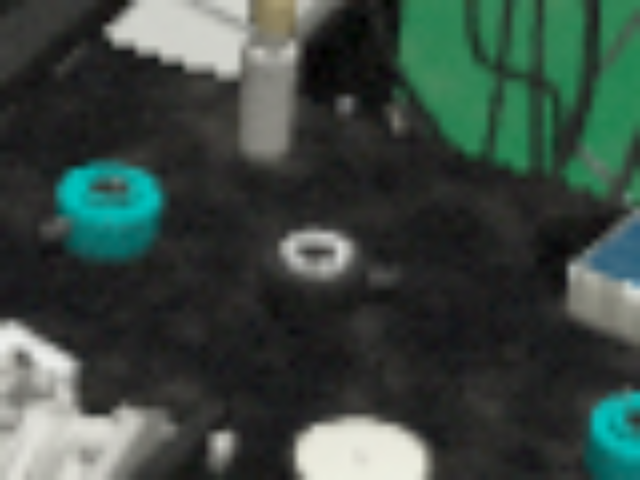

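The fit is good: grip at about (503, 276), tray yaw 73.8°, port at about (559, −388). First I turn the tool so the jaws lie along the tray's y, then travel.

send_rows(
  translation=[
    [0,0,0],
    [0,0,0],
    [0,0,0],
    [0,0,0],
    [0,0,0],
  ],
  dr=[
    [0,0,-9.8],
    [0,0,-9.8],
    [0,0,-9.8],
    [0,0,-9.8],
    [0,0,-9.9],
  ],
  grip=[85,85,85,85,85],
)

```text
clock: 1.72
position: [261.6, -567.6, 231.3]
ee_rot: [-0.603, 0.798, 0.0, 0.0]
contact_force: [0.4, -0.1, 1.0]
gripper_width: 85.1
```

send_rows(
  translation=[
    [-40,0,0],
    [-50,0,0],
    [-55,0,0],
    [-55,0,0],
    [-55,0,0],
  ],
  dr=[
    [0,0,0],
    [0,0,0],
    [0,0,0],
    [0,0,0],
    [0,0,0],
  ],
  grip=[85,85,85,85,85],
)

```text
clock: 2.35
position: [332.8, -321.2, 231.6]
ee_rot: [-0.601, 0.8, -0.0, 0.0]
contact_force: [1.7, -0.0, 0.4]
gripper_width: 85.0
```

send_rows(
  translation=[
    [-55,0,0],
    [-55,0,0],
    [-55,0,0],
    [-55,0,0],
    [-55,0,0],
  ],
  dr=[
    [0,0,0],
    [0,0,0],
    [0,0,0],
    [0,0,0],
    [0,0,0],
  ],
  grip=[85,85,85,85,85],
)

```text
clock: 2.98
position: [409.4, -56.7, 231.8]
ee_rot: [-0.601, 0.799, -0.0, 0.001]
contact_force: [1.4, -0.4, 0.7]
gripper_width: 85.0
```

send_rows(
  translation=[
    [-55,0,0],
    [-55,0,0],
    [-55,0,0],
    [-55,0,0],
    [-50,0,0],
  ],
  dr=[
    [0,0,0],
    [0,0,0],
    [0,0,0],
    [0,0,0],
    [0,0,0],
  ],
  grip=[85,85,85,85,85],
)

```text
clock: 3.6
position: [484.5, 202.8, 231.6]
ee_rot: [-0.601, 0.799, -0.0, 0.0]
contact_force: [0.0, 0.0, 0.6]
gripper_width: 84.8
```

```bash
cat > st.py <<'E'
from h import *
from scipy.spatial.transform import Rotation as R
s=arm.read_state(); m=R.from_quat(s["ee_rot"]).as_matrix()
print("t",round(s["clock"],2),"pos",s["position"].round(1),"x ang",np.degrees(np.arctan2(m[1,0],m[0,0])).round(2),"z",m[:,2].round(4),"F",s["contact_force"].round(1),"M",s["wrist_torque"].round(2),"w",round(s["gripper_width"],1),"j",s["joints"].round(2))
import sys
if len(sys.argv)>3:
    d=np.array([float(v) for v in sys.argv[1:4]])-s["position"]; print("tool delta",(m.T@d).round(1))
E
python3 st.py 502.7 275.7 150; python3 - <<'E'
from h import *
ci=arm.camera_info("scene");print(back(386.3,187.2,23,ci))
E
```

```text
t 3.6 pos [484.5 202.8 231.6] x ang -106.11 z [ 6.e-04  3.e-04 -1.e+00] F [0.  0.  0.6] M [ 0.06 -0.12 -0.03] w 84.8 j [ 0.71  0.21 -0.24  0.   -1.12 -0.99]
tool delta [-75.    2.8  81.6]
[ 560.3684741  -384.15462477   23.        ]
```

send_rows(
  translation=[
    [-30,1,0],
    [-25,1,0],
    [-17,0.6,20],
    [0,0,30],
    [0,0,30],
  ],
  dr=[
    [0,0,0],
    [0,0,0],
    [0,0,0],
    [0,0,0],
    [0,0,0],
  ],
  grip=[85,85,85,85,85],
)

```text
clock: 4.22
position: [501.8, 271.1, 150.6]
ee_rot: [-0.601, 0.799, 0.0, 0.0]
contact_force: [-0.1, 0.2, 0.4]
gripper_width: 85.0
```

```bash
python3 - <<'E'
from h import *
for n in["scene","top"]:
    im=arm.get_image(n); cv2.imwrite(f"pics/{n}1.png",im[:,:,::-1])
    if n=="scene": cv2.imwrite("pics/s1c.png",cv2.resize(im[200:400,170:370,::-1],None,fx=3,fy=3))
E
python3 st.py 502.7 275.7 20
```

```text
t 4.33 pos [499.8 269.3 147.9] x ang -106.19 z [-0.0061 -0.0047 -1.    ] F [-0.6  0.3 -0. ] M [ 0.03  0.08 -0.02] w 85.2 j [ 0.78  0.37 -0.25 -0.   -0.97 -1.06]
tool delta [ -7.8  -1.5 127.9]
```

View pics/s1c.png

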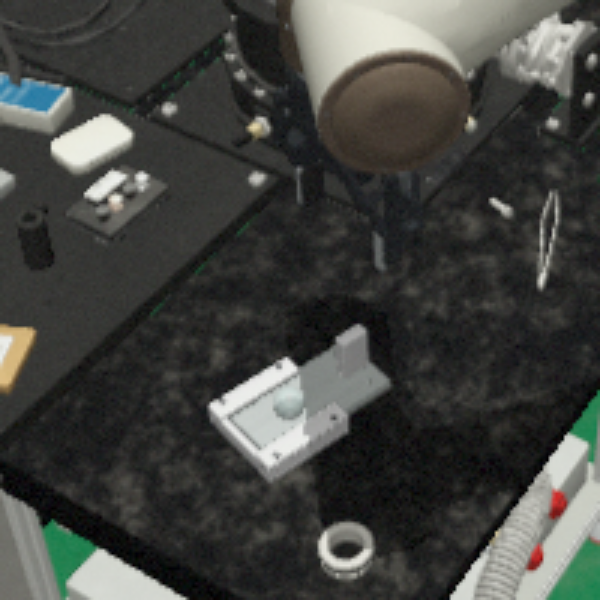

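The jaws stand above and behind the grip, and the tray is undisturbed. I pause to let the arm settle before measuring.

send_rows(
  translation=[
    [0,0,10],
    [0,0,10],
    [0,0,10],
    [0,0,0],
    [0,0,0],
  ],
  dr=[
    [0,0,0],
    [0,0,0],
    [0,0,0],
    [0,0,0],
    [0,0,0],
  ],
  grip=[85,85,85,85,85],
)

```text
clock: 4.95
position: [502.0, 270.8, 121.6]
ee_rot: [-0.601, 0.799, -0.0, 0.0]
contact_force: [-0.0, -0.1, 0.3]
gripper_width: 84.7
```

```bash
python3 st.py 502.7 275.7 20
```

```text
t 4.95 pos [502.  270.8 121.6] x ang -106.15 z [ 6.e-04  3.e-04 -1.e+00] F [-0.  -0.1  0.3] M [ 0.    0.04 -0.03] w 84.7 j [ 0.78  0.39 -0.28  0.   -0.9  -1.06]
tool delta [ -4.8   0.8 101.6]
```

send_rows(
  translation=[
    [-4.8,0.8,15],
    [0,0,20],
    [0,0,20],
    [0,0,15],
    [0,0,0],
  ],
  dr=[
    [0,0,0],
    [0,0,0],
    [0,0,0],
    [0,0,0],
    [0,0,0],
  ],
  grip=[85,85,85,85,85],
)

```text
clock: 5.58
position: [501.6, 275.0, 49.7]
ee_rot: [-0.601, 0.799, -0.0, -0.002]
contact_force: [-0.5, -1.1, 0.3]
gripper_width: 85.0
```

```bash
python3 - <<'E'
from h import *
im=arm.get_image("scene"); cv2.imwrite("pics/s2c.png",cv2.resize(im[230:380,200:350,::-1],None,fx=4,fy=4,interpolation=cv2.INTER_CUBIC))
ci=arm.camera_info("scene");print((proj([502.7,275.7,54],ci)-[200,230])*4)
E
python3 st.py 502.7 275.7 20
```

```text
[[347.17213977 322.18696752]]
t 5.62 pos [502.3 275.5  50.8] x ang -106.14 z [-6.e-04 -8.e-04 -1.e+00] F [0.2 0.1 0.3] M [-0.06  0.02 -0.  ] w 85.2 j [ 0.78  0.49 -0.34  0.   -0.74 -1.07]
tool delta [-0.3 -0.3 30.8]
```

View pics/s2c.png

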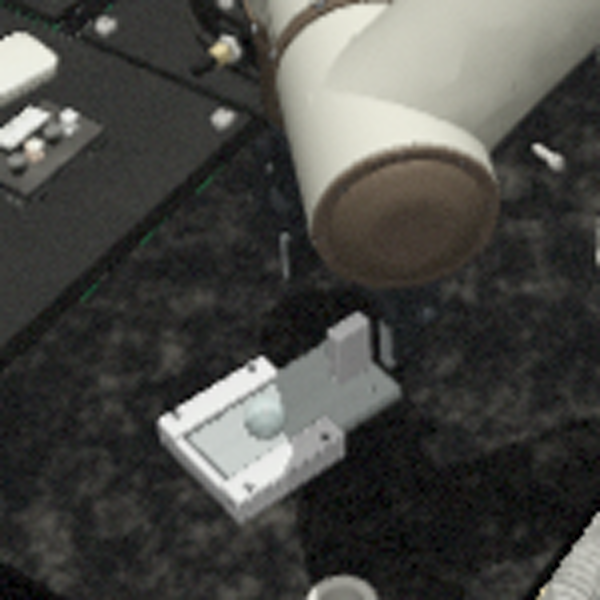

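```bash
python3 - <<'E'
from h import *
ci=arm.camera_info("scene")
th=np.radians(73.86);ex=np.array([np.cos(th),np.sin(th),0]);ey=np.array([-ex[1],ex[0],0])
c=np.array([502,275.3,0])
for z in (50.5,63.5,83):
  for s in(42.5,-42.5):
    for x in (-11,11):
      print(z,s,x,((proj(c+[0,0,z]+ey*s+ex*x,ci)-[200,230]+.5)*4).round(0))
E
```

```text
50.5 42.5 -11 [[410. 358.]]
50.5 42.5 11 [[381. 377.]]
50.5 -42.5 -11 [[321. 282.]]
50.5 -42.5 11 [[293. 299.]]
63.5 42.5 -11 [[410. 344.]]
63.5 42.5 11 [[381. 362.]]
63.5 -42.5 -11 [[320. 267.]]
63.5 -42.5 11 [[292. 284.]]
83 42.5 -11 [[409. 321.]]
83 42.5 11 [[380. 340.]]
83 -42.5 -11 [[319. 244.]]
83 -42.5 11 [[290. 262.]]
```

The finger tips project where the state says they are, and the grip is centred between them. I descend and close.

send_rows(
  translation=[
    [0,0,12],
    [0,0,12],
    [0,0,6.5],
    [0,0,0],
    [0,0,0],
  ],
  dr=[
    [0,0,0],
    [0,0,0],
    [0,0,0],
    [0,0,0],
    [0,0,0],
  ],
  grip=[85,85,85,85,60],
)

```text
clock: 6.25
position: [502.6, 275.7, 21.0]
ee_rot: [-0.601, 0.799, -0.0, 0.0]
contact_force: [0.3, 0.9, 0.2]
gripper_width: 69.5
```

send_rows(
  translation=[
    [0,0,0],
    [0,0,0],
    [0,0,0],
    [0,0,0],
    [0,0,0],
  ],
  dr=[
    [0,0,0],
    [0,0,0],
    [0,0,0],
    [0,0,0],
    [0,0,0],
  ],
  grip=[50,42,36,30,26],
)

```text
clock: 6.88
position: [502.3, 275.5, 20.8]
ee_rot: [-0.601, 0.799, -0.0, 0.0]
contact_force: [0.5, 0.2, 0.4]
gripper_width: 26.2
```

```bash
python3 st.py 502.7 275.7 20
```

```text
t 6.88 pos [502.3 275.5  20.8] x ang -106.16 z [ 0.  0. -1.] F [0.5 0.2 0.4] M [-0.02  0.06 -0.04] w 26.2 j [ 0.78  0.53 -0.36  0.   -0.68 -1.07]
tool delta [-0.3 -0.3  0.8]
```

Clear so far; I close slowly.

send_rows(
  translation=[
    [0,0,0],
    [0,0,0],
    [0,0,0],
    [0,0,0],
    [0,0,0],
  ],
  dr=[
    [0,0,0],
    [0,0,0],
    [0,0,0],
    [0,0,0],
    [0,0,0],
  ],
  grip=[22,19,17,15,14],
)

```text
clock: 7.5
position: [502.3, 275.5, 20.8]
ee_rot: [-0.601, 0.799, 0.0, 0.0]
contact_force: [0.1, 0.6, 0.1]
gripper_width: 13.7
```

send_rows(
  translation=[
    [0,0,0],
    [0,0,0],
    [0,0,0],
    [0,0,0],
    [0,0,0],
  ],
  dr=[
    [0,0,0],
    [0,0,0],
    [0,0,0],
    [0,0,0],
    [0,0,0],
  ],
  grip=[13,12,11,6,0],
)

```text
clock: 8.12
position: [502.3, 275.5, 20.9]
ee_rot: [-0.601, 0.799, -0.0, -0.0]
contact_force: [-1.1, 0.2, 1.5]
gripper_width: 11.1
```

send_rows(
  translation=[
    [0,0,0],
    [0,0,0],
    [0,0,0],
    [0,0,0],
    [0,0,0],
  ],
  dr=[
    [0,0,0],
    [0,0,0],
    [0,0,0],
    [0,0,0],
    [0,0,0],
  ],
  grip=[0,0,0,0,0],
)

```text
clock: 8.75
position: [502.3, 275.5, 20.9]
ee_rot: [-0.601, 0.799, -0.0, -0.0]
contact_force: [-0.9, -0.0, 2.9]
gripper_width: 11.1
```

```bash
python3 - <<'E'
from h import *
im=arm.get_image("scene"); cv2.imwrite("pics/s3c.png",cv2.resize(im[230:380,200:350,::-1],None,fx=4,fy=4,interpolation=cv2.INTER_CUBIC))
E
python3 st.py 502.7 275.7 20
```

```text
t 8.8 pos [502.3 275.5  20.9] x ang -106.16 z [-1.e-04 -0.e+00 -1.e+00] F [-1.6  0.5  3. ] M [-0.01  0.47  0.07] w 10.9 j [ 0.78  0.53 -0.36 -0.   -0.68 -1.07]
tool delta [-0.3 -0.3  0.9]
```

View pics/s3c.png

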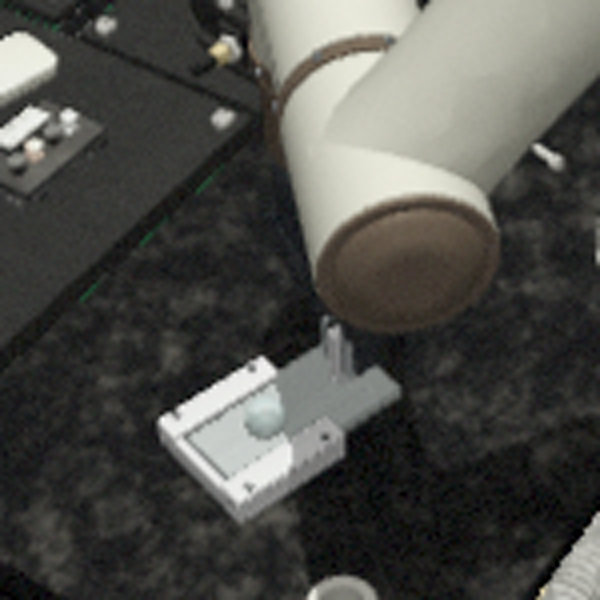

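Gripped (opening 11 mm). I lift about 1 mm inside the 4 mm lip clearance and start drawing along tool +x.

send_rows(
  translation=[
    [0,0,-0.5],
    [0,0,-0.5],
    [1,0,0],
    [2,0,0],
    [3,0,0],
  ],
  dr=[
    [0,0,0],
    [0,0,0],
    [0,0,0],
    [0,0,0],
    [0,0,0],
  ],
  grip=[0,0,0,0,0],
)

```text
clock: 9.43
position: [500.6, 269.5, 21.7]
ee_rot: [-0.601, 0.799, 0.0, -0.0]
contact_force: [-0.1, -0.7, -2.0]
gripper_width: 11.1
```

```bash
python3 st.py
```

```text
t 9.43 pos [500.6 269.5  21.7] x ang -106.16 z [-2.e-04 -2.e-04 -1.e+00] F [-0.1 -0.7 -2. ] M [-0.08  0.03 -0.01] w 11.1 j [ 0.78  0.52 -0.37 -0.   -0.67 -1.06]
```

send_rows(
  translation=[
    [4,0,0],
    [5,0,0],
    [6,0,0],
    [6,0,0],
    [6,0,0],
  ],
  dr=[
    [0,0,0],
    [0,0,0],
    [0,0,0],
    [0,0,0],
    [0,0,0],
  ],
  grip=[0,0,0,0,0],
)

```text
clock: 10.05
position: [493.0, 243.4, 21.8]
ee_rot: [-0.601, 0.799, 0.0, 0.0]
contact_force: [-0.5, -0.8, -0.7]
gripper_width: 10.9
```

send_rows(
  translation=[
    [6,0,0],
    [6,0,0],
    [6,0,0],
    [6,0,0],
    [6,0,0],
  ],
  dr=[
    [0,0,0],
    [0,0,0],
    [0,0,0],
    [0,0,0],
    [0,0,0],
  ],
  grip=[0,0,0,0,0],
)

```text
clock: 10.68
position: [484.7, 214.6, 21.8]
ee_rot: [-0.601, 0.799, 0.0, -0.0]
contact_force: [0.4, 0.3, -1.5]
gripper_width: 11.2
```

send_rows(
  translation=[
    [6,0,0],
    [6,0,0],
    [5,0,0],
    [3,0,0],
    [2,0,0],
  ],
  dr=[
    [0,0,0],
    [0,0,0],
    [0,0,0],
    [0,0,0],
    [0,0,0],
  ],
  grip=[0,0,0,0,0],
)

```text
clock: 11.3
position: [478.7, 193.7, 21.9]
ee_rot: [-0.601, 0.799, -0.0, 0.0]
contact_force: [-0.0, -0.1, -2.0]
gripper_width: 11.4
```

```bash
python3 - <<'E'
from h import *
im=arm.get_image("scene"); cv2.imwrite("pics/s4c.png",cv2.resize(im[220:370,200:350,::-1],None,fx=4,fy=4,interpolation=cv2.INTER_CUBIC))
E
python3 st.py 502.7 275.7 20
```

```text
t 11.35 pos [478.6 193.6  21.8] x ang -106.17 z [-2.e-04 -1.e-04 -1.e+00] F [-0.1 -0.3 -1.8] M [-0.19  0.09 -0.01] w 11.0 j [ 0.7   0.46 -0.51 -0.   -0.6  -0.98]
tool delta [-85.6  -0.3   1.8]
```

View pics/s4c.png

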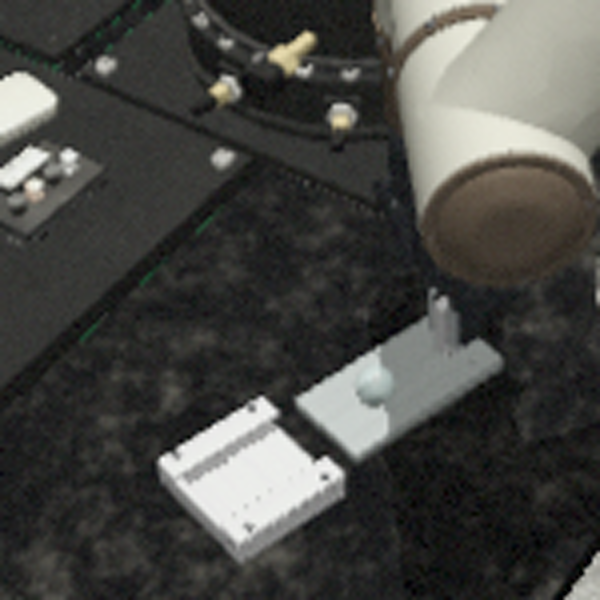

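The tray is clear of the dock, with the ball at crop (375,385) in its pocket. Now I lift.

send_rows(
  translation=[
    [0,0,-4],
    [0,0,-8],
    [0,0,-12],
    [0,0,-15],
    [0,0,-15],
  ],
  dr=[
    [0,0,0],
    [0,0,0],
    [0,0,0],
    [0,0,0],
    [0,0,0],
  ],
  grip=[0,0,0,0,0],
)

```text
clock: 11.98
position: [478.9, 194.0, 77.3]
ee_rot: [-0.601, 0.799, 0.0, 0.0]
contact_force: [-0.1, -0.1, -1.1]
gripper_width: 11.2
```

send_rows(
  translation=[
    [0,0,-15],
    [0,0,-15],
    [0,0,-15],
    [0,0,-15],
    [0,0,-15],
  ],
  dr=[
    [0,0,0],
    [0,0,0],
    [0,0,0],
    [0,0,0],
    [0,0,0],
  ],
  grip=[0,0,0,0,0],
)

```text
clock: 12.6
position: [478.6, 193.8, 151.8]
ee_rot: [-0.601, 0.799, 0.0, -0.0]
contact_force: [-0.1, 0.0, -1.7]
gripper_width: 11.2
```

send_rows(
  translation=[
    [0,0,-15],
    [0,0,-15],
    [0,0,-12],
    [0,0,-8],
    [0,0,-4],
  ],
  dr=[
    [0,0,0],
    [0,0,0],
    [0,0,0],
    [0,0,0],
    [0,0,0],
  ],
  grip=[0,0,0,0,0],
)

```text
clock: 13.22
position: [478.7, 193.9, 205.2]
ee_rot: [-0.601, 0.799, 0.0, 0.0]
contact_force: [-0.4, 0.1, -2.0]
gripper_width: 11.3
```

```bash
python3 - <<'E'
from h import *
im=arm.get_image("scene"); cv2.imwrite("pics/s5c.png",cv2.resize(im[150:350,200:400,::-1],None,fx=3,fy=3,interpolation=cv2.INTER_CUBIC))
E
python3 st.py 400 0 205
```

```text
t 13.28 pos [478.8 193.9 205.4] x ang -106.15 z [ 5.e-04  3.e-04 -1.e+00] F [ 0.1 -0.2 -1.9] M [-0.02 -0.    0.03] w 11.1 j [ 0.7   0.22 -0.29  0.   -1.05 -0.98]
tool delta [208.2  21.8   0.3]
```

View pics/s5c.png

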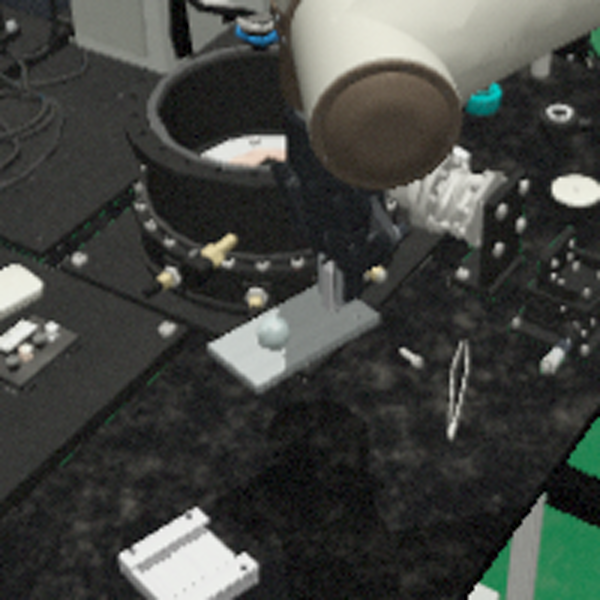

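Carrying now, on an arc at about 190 mm underside height that stays at small x past the microscope.

send_rows(
  translation=[
    [5,0,0],
    [10,0,0],
    [15,0,0],
    [20,0,0],
    [22,0,0],
  ],
  dr=[
    [0,0,0],
    [0,0,0],
    [0,0,0],
    [0,0,0],
    [0,0,0],
  ],
  grip=[0,0,0,0,0],
)

```text
clock: 13.9
position: [458.0, 123.1, 204.8]
ee_rot: [-0.601, 0.8, 0.0, -0.0]
contact_force: [-0.0, 0.2, -1.7]
gripper_width: 10.8
```

send_rows(
  translation=[
    [22,0,0],
    [22,0,0],
    [22,0,0],
    [22,0,0],
    [22,0,0],
  ],
  dr=[
    [0,0,0],
    [0,0,0],
    [0,0,0],
    [0,0,0],
    [0,0,0],
  ],
  grip=[0,0,0,0,0],
)

```text
clock: 14.52
position: [427.5, 17.6, 204.9]
ee_rot: [-0.601, 0.8, -0.0, 0.0]
contact_force: [0.2, -0.9, -1.2]
gripper_width: 11.0
```

send_rows(
  translation=[
    [22,-1,0],
    [22,-3,0],
    [21,-5,0],
    [20,-8,0],
    [19,-11,0],
  ],
  dr=[
    [0,0,0],
    [0,0,0],
    [0,0,0],
    [0,0,0],
    [0,0,0],
  ],
  grip=[0,0,0,0,0],
)

```text
clock: 15.15
position: [425.5, -90.0, 205.0]
ee_rot: [-0.601, 0.8, -0.0, 0.0]
contact_force: [-0.4, -0.1, -2.0]
gripper_width: 11.6
```

send_rows(
  translation=[
    [18,-13,0],
    [18,-13,0],
    [18,-13,0],
    [18,-13,0],
    [18,-13,0],
  ],
  dr=[
    [0,0,0],
    [0,0,0],
    [0,0,0],
    [0,0,0],
    [0,0,0],
  ],
  grip=[0,0,0,0,0],
)

```text
clock: 15.78
position: [463.1, -194.6, 204.8]
ee_rot: [-0.601, 0.8, -0.0, 0.0]
contact_force: [0.7, -1.3, -0.5]
gripper_width: 11.3
```

send_rows(
  translation=[
    [18,-12,0],
    [18,-12,0],
    [18,-12,0],
    [18,-12,0],
    [18,-12,0],
  ],
  dr=[
    [0,0,0],
    [0,0,0],
    [0,0,0],
    [0,0,0],
    [0,0,0],
  ],
  grip=[0,0,0,0,0],
)

```text
clock: 16.4
position: [496.1, -297.7, 204.8]
ee_rot: [-0.601, 0.799, -0.0, 0.0]
contact_force: [0.8, -0.1, -0.7]
gripper_width: 10.8
```

send_rows(
  translation=[
    [18,-12,0],
    [18,-12,0],
    [18,-12,0],
    [18,-12,0],
    [16,-10,0],
  ],
  dr=[
    [0,0,0],
    [0,0,0],
    [0,0,0],
    [0,0,0],
    [0,0,0],
  ],
  grip=[0,0,0,0,0],
)

```text
clock: 17.02
position: [527.3, -398.5, 204.4]
ee_rot: [-0.601, 0.8, 0.0, -0.0]
contact_force: [0.2, 0.1, -1.7]
gripper_width: 11.2
```

send_rows(
  translation=[
    [14,-9,0],
    [12,-8,0],
    [10,-6,0],
    [7,-4,0],
    [3,-1,0],
  ],
  dr=[
    [0,0,0],
    [0,0,0],
    [0,0,0],
    [0,0,0],
    [0,0,0],
  ],
  grip=[0,0,0,0,0],
)

```text
clock: 17.65
position: [541.3, -449.3, 204.7]
ee_rot: [-0.601, 0.8, 0.0, -0.0]
contact_force: [0.2, 1.2, -1.4]
gripper_width: 10.9
```

```bash
python3 - <<'E'
from h import *
for n,(a,b) in {"scene":(140,290),"top":(130,380)}.items():
    im=arm.get_image(n); cv2.imwrite(f"pics/{n}6.png",im[:,:,::-1])
    cv2.imwrite(f"pics/{n}6c.png",cv2.resize(im[a:a+180,b:b+180,::-1],None,fx=3.3,fy=3.3,interpolation=cv2.INTER_CUBIC))
    for t in ["pocket","grip","port"]: print(n,t,[(round(d["confidence"],2),[round(float(v)) for v in d["xyz"]]) for d in arm.place_of(t,n)][:4])
E
python3 st.py 542 -449 137
```

```text
scene pocket [(0.57, [559, -388, 204])]
scene grip [(0.62, [544, -451, 223])]
scene port [(0.64, [558, -386, 20]), (0.63, [659, -386, 22]), (0.44, [401, -347, 22])]
top pocket [(0.42, [632, -258, 1])]
top grip [(0.81, [543, -449, 220])]
top port [(0.4, [667, -384, 25])]
t 18.05 pos [ 541.3 -448.6  205. ] x ang -106.13 z [ 1.e-04 -0.e+00 -1.e+00] F [-0.4 -0.4 -0.8] M [-0.07  0.05 -0.05] w 11.5 j [-0.46  0.54  0.19 -0.   -1.22  0.18]
tool delta [ 0.2 -0.8 68. ]
```

View pics/scene6c.png

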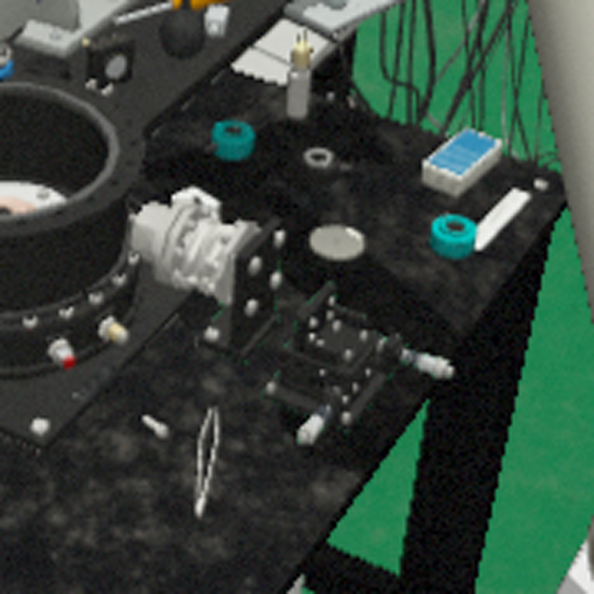

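View pics/top6c.png

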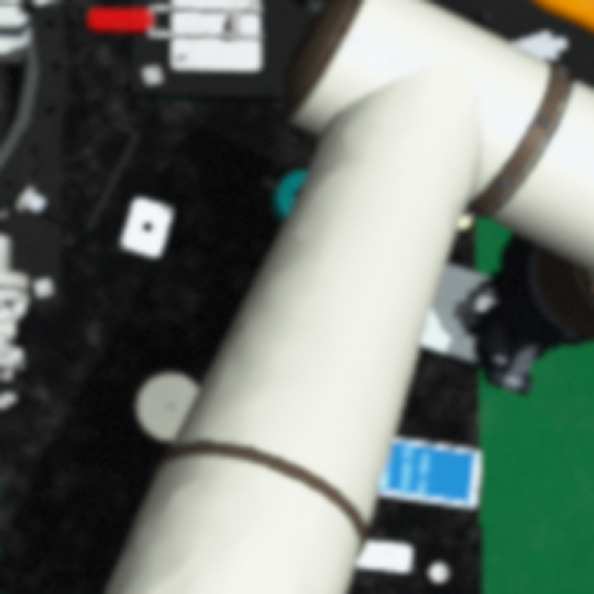

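The scene network puts the pocket at (559,−388), over the port at (558,−386). I lower 77 mm.

send_rows(
  translation=[
    [0,0,3],
    [0,0,6],
    [0,0,9],
    [0,0,11],
    [0,0,11],
  ],
  dr=[
    [0,0,0],
    [0,0,0],
    [0,0,0],
    [0,0,0],
    [0,0,0],
  ],
  grip=[0,0,0,0,0],
)

```text
clock: 18.68
position: [541.0, -448.8, 163.6]
ee_rot: [-0.601, 0.799, 0.0, -0.0]
contact_force: [0.2, 0.0, -1.6]
gripper_width: 10.8
```

send_rows(
  translation=[
    [0,0,10],
    [0,0,10],
    [0,0,8],
    [0,0,6],
    [0,0,3],
  ],
  dr=[
    [0,0,0],
    [0,0,0],
    [0,0,0],
    [0,0,0],
    [0,0,0],
  ],
  grip=[0,0,0,0,0],
)

```text
clock: 19.3
position: [541.2, -448.9, 127.4]
ee_rot: [-0.601, 0.799, 0.0, -0.0]
contact_force: [-0.3, 0.9, -2.4]
gripper_width: 11.1
```

send_rows(
  translation=[
    [0,0,0],
    [0,0,0],
    [0,0,0],
    [0,0,0],
    [0,0,0],
  ],
  dr=[
    [0,0,0],
    [0,0,0],
    [0,0,0],
    [0,0,0],
    [0,0,0],
  ],
  grip=[0,0,0,0,0],
)

```text
clock: 19.92
position: [541.3, -449.0, 127.9]
ee_rot: [-0.601, 0.799, -0.0, 0.0]
contact_force: [0.5, 0.3, -1.7]
gripper_width: 11.4
```

```bash
python3 - <<'E'
from h import *
for n in("scene","top"):
    im=arm.get_image(n); cv2.imwrite(f"pics/{n}7.png",im[:,:,::-1]); ci=arm.camera_info(n)
    if n=="scene":
        th=np.radians(73.85);c_,s_=np.cos(th),np.sin(th);R=np.array([[c_,-s_,0],[s_,c_,0],[0,0,1]])
        o=arm.read_state()["position"]-R@[-45,0,16.8]
        k=5; a,b=100,310; v=cv2.resize(np.ascontiguousarray(im[a:a+110,b:b+130,::-1]),None,fx=k,fy=k,interpolation=cv2.INTER_CUBIC)
        w=v.copy()
        for P in([[-60,-30,8],[60,-30,8],[60,30,8],[-60,30,8]],):
            q=((proj(np.array(P)@R.T+o,ci)-[b,a]+.5)*k).astype(int); cv2.polylines(w,[q],True,(0,0,255))
        q=((proj(R@[20,0,17]+o,ci)-[b,a]+.5)*k).astype(int)[0]; cv2.circle(w,tuple(map(int,q)),3,(0,255,0)); print("pocket",R@[20,0,17]+o)
        cv2.imwrite("pics/s7.png",w); 
        cv2.imwrite("pics/s7raw.png",v)
    for t in ["pocket","ball_center","sensor_head","port"]: print(n,t,[(round(d["confidence"],2),[round(float(v)) for v in d["xyz"]]) for d in arm.place_of(t,n)][:4])
E
python3 st.py 542 -449 127
```

```text
pocket [ 559.33638736 -386.53063266  128.07140344]
scene pocket [(0.82, [559, -389, 127])]
scene ball_center [(0.49, [557, -389, 126])]
scene sensor_head [(0.7, [397, -351, 0]), (0.63, [556, -392, -2]), (0.63, [661, -376, -1])]
scene port [(0.55, [559, -385, 22]), (0.44, [396, -350, 21]), (0.43, [658, -382, 21])]
top pocket [(0.86, [560, -389, 124])]
top ball_center []
top sensor_head []
top port []
t 20.43 pos [ 541.2 -449.   127.8] x ang -106.16 z [ 0.  0. -1.] F [ 0.6 -0.9 -2.1] M [-0.07 -0.    0.02] w 11.6 j [-0.46  0.59  0.09 -0.   -1.07  0.18]
tool delta [-0.2 -0.7  0.8]
```

View pics/s7.png

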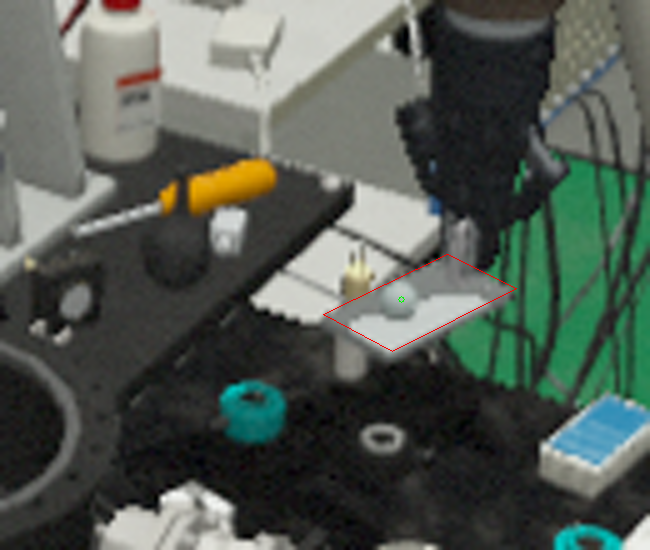

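View pics/s7raw.png

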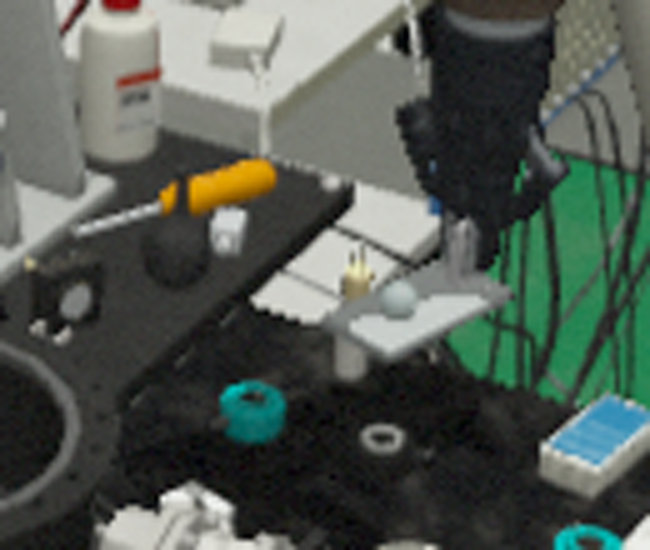

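The level-tray outline fits the picture within a pixel. The ball, at crop (400,298), is in the pocket and above the ring. The pocket is at (559,−387,128) and the port at (560,−387,23). The arm is at rest, so I hand in.

```bash
python3 - <<'E'
from bench import arm
print(arm.read_state()["joint_vel"].round(3)); print(arm.job_done())
E
```

```text
[ 0.     0.001  0.001  0.001 -0.001  0.002]
the job is handed in; nothing more can be done
None
```

I handed the job in at about 20.4 s. The gripper was holding the tray level and still in the air over the photodiode head, with the ball in its pocket. The hand-in reports no verdict, so success isn't confirmed.

I pinched the tray by its grip, lifted it about 1 mm inside the lip clearance and drew it 85 mm straight out of the dock. I then raised it about 183 mm, carried it past the equipment at small x and lowered it over the black head.

**Last checks:**
- **Position:** from the arm pose, the pocket is at about (559, −387, 128) mm and the port at about (560, −387, 23) mm. That is about 1 mm off centre and 105 mm up. The networks put the pocket within 1–2 mm of this sideways and the port about 1–2 mm away; the top camera read the pocket about 4 mm lower.
- **Level:** the drawn outline of a level tray fits the scene picture within about a pixel.
- **Hold:** the wrist carried about 2 N, the fingers stood at 11 mm on the 12 mm grip, and the joints were at rest.
- **Bystanders:** in the last scene picture the port is where it was at the start. I did not re-measure the cap, ring and block after the carry, but the path stayed well above the cap and block and never crossed the ring.
- **Disagreement:** the scene camera alone puts the port about 3–4 mm farther in y, at −384. That is still well inside 15 mm. The top camera could not check the port at the end because the arm hid it.

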